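Load the leaning clip magazine and dispense the first cassette

TASK

Load the plant-clip dispenser: let the green cassette slide down its leaning magazine first, then the orange one in on top of it. Then push the red paddle all the way in once and let it spring back, so that the green cassette comes out into the catch tray and the orange one drops to the bottom as the next in line. Leave the white cassette and the other things on and around the shelf where they are.

Things in the scene. Friction and masses are not known exactly. Their poses are not given: they have to be found in the camera images.
- cassette_green: green plastic cassette of plant clips, a box 24 mm (own x) by 36 mm (own y) by 50 mm tall (own z), about 45 g, the same either way round; stands upright on the shelf top. Origin at its centre, 25 mm above its underside. Grasp it across the 36 mm width (along its own y) by its upper half.
- cassette_orange: orange cassette, same shape, size and origin as the green one, also standing on the shelf
- cassette_white: white cassette, same shape, also standing on the shelf; not needed, must stay where it stands
- dispenser: metal clip dispenser fixed on the bench at the shelf's end; place and yaw differ each time. Origin on the bench; own x points away from the robot, y towards the shelf, z up. Its magazine is a channel leaning 30 degrees from vertical, top towards the robot: up the magazine is (-0.5, 0, 0.866) in these axes. Its bottom is open on the tray side (+y); the pusher stands on the other side
- mouth (a point): point on the magazine's middle line at the upper edge of its side walls' flared mouth. Inside, the channel is 41 mm wide (dispenser y) by 30 mm deep; the flare, 12 mm high, adds 6 mm on both y sides. A cassette goes in along (0.5, 0, -0.866) of the dispenser's axes, its z along the magazine, its 36 mm width along dispenser y; let go with its lower end 14 to 22 mm inside, it slides down
- lower_seat (a point): where the centre of a cassette is when it lies at the bottom of the magazine
- upper_seat (a point): where the centre of a second cassette is when it lies on top of the first, 50 mm higher along the magazine
- tray (a point): middle of the floor of the aluminium catch tray beside the magazine; the tray is 130 mm (dispenser x) by 95 mm (y), walls 30 mm high. Axes as the dispenser's
- paddle (a point): middle of the outer face of the red push paddle, an upright plate 46 mm wide (dispenser x), 10 mm thick (y) and 56 mm high (28 mm above and below this point); the face looks along the dispenser's -y and moves with the paddle. Axes as the dispenser's
- pusher (a joint): travel of the paddle along the dispenser's +y, m: 0 = out at rest, 0.046 = fully in at its stop; a spring returns it (1.5 N at rest, 4.3 N fully in). Beyond 0.040 the lowest cassette goes over the sill and falls into the tray; the one above rests on the pusher meanwhile and drops when the pusher springs back
- shelf: low walnut shelf with one drawer, 220 mm deep (x), 440 mm long (y), top 90 mm above the bench; fixed. Origin under its centre
- shelf_drawer0 (a joint): opening of the shelf's drawer towards the robot, m; slightly open, leave as is
- celadon_pot: celadon pot, 90 mm across, 75 mm tall, on the shelf; leave. Origin under its centre
- saucer: aluminium saucer 84 mm across, 12 mm high, on the shelf; leave. Origin under its centre
- tweezer: stainless bonsai tweezer about 135 mm long, lying on the shelf; leave. Origin under its middle
- brush: hand brush lying on the bench; leave
- clay_pot: terracotta pot, 100 mm across, 85 mm tall, on the bench; leave. Origin under its centre
- seed_jar: amber glass jar, 60 mm across, 90 mm tall, on the bench; leave. Origin under its centre
- tongue_top (a point): upper end of the front tongue, a steel strip 14 mm wide up the middle of the magazine's far side. It stands 36 mm past the mouth and leans over it, so nothing held upright can enter. A back tongue 28 mm wide on the robot's side stands 34 mm past it, its end flared. Both inner faces are 15 mm from the magazine's middle line. The fingers have room beside the tongues (along y) above the mouth

How it is judged (in metres and radians):
On the way, in this order (a step that is already met when the one before it is completed fails the run):
1. the green cassette is let go and lies at the bottom of the magazine (distance between cassette_green and lower_seat below 0.012 m and contact force between the fingers and cassette_green below 0.05 N), for 0.2 s.
2. the orange cassette is let go and lies on top of the green one in the magazine (distance between cassette_green and lower_seat below 0.012 m and distance between cassette_orange and upper_seat below 0.012 m and contact force between the fingers and cassette_orange below 0.05 N), for 0.2 s.
3. the paddle is pushed in (more than 38 of 46 mm) (value of joint pusher above 0.038 m).
At the end, for the whole second after the job is handed in: The green cassette lies in the catch tray (its centre within the tray's walls and less than 45 mm above the tray floor), the orange cassette's centre is within 12 mm of the lower seat of the magazine, the paddle has sprung back to within 4 mm of rest, and both cassettes are at rest (x of cassette_green in the frame of tray between -0.062 and 0.062 m and y of cassette_green in the frame of tray between -0.042 and 0.045 m and z of cassette_green in the frame of tray below 0.045 m and distance between cassette_orange and lower_seat below 0.012 m and value of joint pusher below 0.004 m and linear speed of each of cassette_green, cassette_orange below 0.02 m/s); the robot touches nothing.
It fails at once if the white cassette is moved more than 20 mm or tipped (distance of cassette_white from where it was at the start of the episode above 0.02 m or angle between cassette_white's own z axis and vertical above 0.4 rad).
It fails at once if the celadon pot, saucer, tweezer, brush, clay pot or jar is moved more than 20 mm (distance of any of celadon_pot, saucer, tweezer, brush, clay_pot, seed_jar from where it was at the start of the episode above 0.02 m).
It fails at once if the drawer is pulled out or pushed shut (opening leaves 5 to 65 mm) (value of joint shelf_drawer0 above 0.065 m or value of joint shelf_drawer0 below 0.005 m).
It also fails if it takes over 64 s, if anything falls off the work surface, if the arm or the gripper's body presses on something with over 40 N, if the wrist force passes 120 N, or if a joint passes its speed limit or range.

ROBOT

A 6-joint arm with a two-finger parallel gripper is mounted at the origin on the work surface. World frame = base frame: x ahead of the robot, y to its left, z up, the work surface at z = 0. Lengths are in mm, angles in degrees, forces in N, time in s.
With the tool pointing down it reaches from about 350 to 850 mm from the base axis. Payload 8.1 kg.
Tool frame: the origin (TCP) lies between the finger pads; the fingertips stand 22 mm ahead of it and the grasp point (between the pads) lies 3 mm ahead of it (r.nose_length is the z of the fingertips in the tool frame, in mm); z points along the fingers, x is the direction in which the jaws open and shut, and the axes are right-handed (so a half turn about z gives the same grasp; the last joint's range is limited). The gripper opens to 85 mm and grips with 20 to 120 N. Pads are 22 mm wide; open, the fingers measure 114 mm over their backs; the gripper's body (76 mm by 85 mm) begins 54 mm behind the grasp point. The pads swing forward as they close: fully open they stand 13 mm farther back than shut.
Start: joints at [63.117, 7.471, 85.268, -0, 87.261, -4.893], TCP at [224.647, 556.362, 253.292] pointing down, gripper open.
Joint ranges: [-169.43, 169.43], [-51.17, 129.36], [1.28, 143.12], [-76.62, 256.62], [0, 156.53], [-152.29, 152.29]. Speed limits (degrees/s): [136.94, 136.94, 159.86, 180, 180, 180].

INTERFACE

Orientations are given as [roll, pitch, yaw] about the fixed x, y, z axes, in that order (R = Rz(yaw) Ry(pitch) Rx(roll)).
In Python, from bench import r gives the robot as it stands.
- The arm moves only by the shell command python3 -m jog 'ROWS' [FORCE]. ROWS is JSON, a list of rows, each a list of 5 numbers: the shift along the tool's x, y, z in m, then the turn about the tool's z in degrees, then the opening in per cent of the stroke, from 0 (shut) to 100 (fully open). A call has 1 to 8 rows; each row is the pose to reach, as a shift and turn from the pose measured when the call began, along the tool's axes at that moment; what a row does not reach only later rows make up. A row lasts 1/10 s, in which the tool goes at most 50 mm and 8.59 degrees, less where a joint would pass 70% of its speed; a pose out of reach is approached as far as the arm can. A call with a gripper value outside its range is refused whole. The fingers move at their own pace and stop on an object; FORCE is the grip in N (left out, the last holds). Time passes only in rows, so rows that repeat a pose let the fingers close. It gives the time, the measured TCP pose, the force and the opening at its end, in the units of the state.
- r.sense(): the state, without advancing time (a new reading comes with each control period).
- r.snapshot(name): name is "side" or "top" or "wrist"; returns a dict with "image" (400x640x3 uint8, red, green, blue), "K" (3x3 intrinsics, pixels), "distortion" ([k1, k2, p1, p2, k3] as OpenCV has them; the pictures are not rectified), "T" (4x4, takes a point from camera to world coordinates); the wrist camera has in their place "tool_from_camera" (4x4, takes a point from camera to tool coordinates, whose origin is the TCP and whose axes are the tool frame's). Camera axes: x right, y down, z forward; pixel columns grow to the right and rows downward; lengths in mm; the calibration is good to about 2 mm. A picture is of the moment at which its call begins: read the wrist's pose just before it. There is no depth.
- r.hand_in(): hands the job in, once; it reports no verdict.
Trained networks look in a picture, given as the dict that the camera call returned (one of the last four; its "shot" number tells which), for a name from the list of things; names that differ only in an ending like _2 or _b are one class to them, and where a whole thing is asked for, a point or a joint stands for the part that bears it (a point fixed in the world has none). Each returns a list of dicts, best first, with "conf" (0 to 1); they miss things now and then, are a little off and sometimes report something else, mostly with a low value. They report only what shows in the picture. A call takes as long as a camera call.
- r.search_frame(picture, label): "bbox" ([left, top, right, bottom] in pixels, round what is visible of it).
- r.pinpoint(picture, label): "uv" ([column, row] in pixels: a listed point, or the origin of a listed thing).
The state is a dict: "time": time; "joint_pos": joint angles; "qd": joint speeds; "joint_efforts": joint torques, N m; "tool_pos": TCP position; "tcp_rot": TCP orientation; "ft_force": force on the tool from outside, world axes, zero at the start; "wrist_torque": the same for the moment, N m; "finger_gap": finger opening in mm.
Only numpy, scipy, OpenCV 4.12 (cv2) and the standard library are available. Lean on these libraries where they do the work, as an engineer would, in place of code of your own. Each camera call takes 0.05 s, during which the arm holds its last target. There are 200 camera calls.

## Working session

There is one attempt and no reset: what is moved stays moved. The work goes in short steps, Python scripts to look and compute and a shell command to move; the robot and the scene stay as the last step left them, time stands still between calls to the robot, and variables do not carry over. Pictures are saved under pics/ and viewed, about 8 in all and at most 12, crops included, and the job is handed in when it is done.

```bash
ls; mkdir -p pics; cat > h.py <<'E'
import numpy as np, cv2
from scipy.spatial.transform import Rotation as Ro
from scipy.optimize import least_squares
from bench import r
def pose():
    s=r.sense(); T=np.eye(4); T[:3,:3]=Ro.from_euler('xyz',s['tcp_rot'],degrees=True).as_matrix(); T[:3,3]=s['tool_pos']; return T
def snap(n):
    P=pose(); p=r.snapshot(n)
    if n=='wrist': p['T']=P@np.array(p['tool_from_camera'])
    p['T']=np.array(p['T']); return p
def ray(p,uv):
    q=cv2.undistortPoints(np.array([[uv]],float),np.array(p['K']),np.array(p['distortion']))[0,0]
    d=p['T'][:3,:3]@np.array([*q,1.]); return p['T'][:3,3],d/np.linalg.norm(d)
def onz(p,uv,z):
    o,d=ray(p,uv); return o+d*(z-o[2])/d[2]
def tri(rays):
    A=sum(np.eye(3)-np.outer(d,d) for o,d in rays); b=sum((np.eye(3)-np.outer(d,d))@o for o,d in rays); X=np.linalg.solve(A,b)
    return X,[round(float(np.linalg.norm(np.cross(X-o,d))),1) for o,d in rays]
def proj(p,X):
    T=np.linalg.inv(p['T']); X=np.atleast_2d(X)
    return cv2.projectPoints(np.array(X,float),cv2.Rodrigues(T[:3,:3])[0],T[:3,3],np.array(p['K']),np.array(p['distortion']))[0][:,0]
def save(p,n): cv2.imwrite('pics/'+n+'.png',p['image'][:,:,::-1])
E
python3 - <<'E'
from h import *
print(r.sense())
P={n:snap(n) for n in('side','top')}
for n in P: save(P[n],n+'0'); print(n,P[n]['T'][:3,3].round(),P[n]['T'][:3,2].round(2))
for l in 'cassette_green cassette_orange cassette_white dispenser mouth lower_seat upper_seat tray paddle tongue_top shelf celadon_pot saucer tweezer brush clay_pot seed_jar'.split():
    R=[]
    o=l
    for n in P:
        d=r.pinpoint(P[n],l)
        if d: o+=f" | {n} {np.round(d[0]['uv'],1)} {d[0]['conf']:.2f}"; R.append(ray(P[n],d[0]['uv']))
    if len(R)==2: X,e=tri(R); o+=f" -> {X.round(1)} {e}"
    print(o)
E
cd pics && python3 -c "
import cv2,numpy as np
" 
```

```text
pics
{'time': 0.0, 'joint_pos': array([ 6.31174077e+01,  7.51640859e+00,  8.53285716e+01, -3.82612099e-04,
        8.72601867e+01, -4.89317244e+00]), 'qd': array([-6.82835876e-03,  7.12749561e-03,  5.90459759e-05,  2.36536080e-02,
       -6.71745174e-02, -4.33994940e-02]), 'joint_efforts': array([-2.16653054e-03, -5.69399321e+01, -5.00542259e+01, -8.19689558e-04,
        1.46614504e-02, -2.57907044e-05]), 'tool_pos': array([224.41837741, 555.91433923, 252.23760293]), 'tcp_rot': array([-1.79991410e+02,  1.04816244e-01,  6.80106066e+01]), 'ft_force': array([-0.02617245,  0.49102823, -1.60983776]), 'wrist_torque': array([ 0.02296642, -0.00375123, -0.04457601]), 'finger_gap': 85.394048324046}
side [ -57. -753.  946.] [ 0.43  0.66 -0.61]
top [ 362.   86. 1191.] [ 0.13  0.02 -0.99]
cassette_green | side [330.2 175.5] 0.46 | top [283.  172.3] 0.58 -> [589.5 208.5 118.3] [0.6, 0.6]
cassette_orange | side [354.9 212.4] 0.49 | top [350.9 181.5] 0.70 -> [563.   28.9 109.6] [3.8, 3.8]
cassette_white | side [337.9 195. ] 0.76 | top [314.9 177.9] 0.75 -> [571.8 126.4 104.1] [5.6, 5.6]
dispenser | 
[... 624 characters left out ...]
.86 -> [ 532.4 -180.5  180.8] [1.9, 1.9]
shelf | side [349.5 206.6] 0.94 | top [300.7 159.5] 0.90 -> [651.6 172.7  -8.1] [3.8, 3.8]
celadon_pot | side [333.7 157.9] 0.60 | top [243.7 143.1] 0.88 -> [677.9 322.4  90. ] [0.9, 0.9]
saucer | side [367.2 173.8] 0.61 | top [421.8 189.8] 0.64 -> [ 495.  -101.2  350.8] [10.0, 10.0]
tweezer | side [389.  199.9] 0.62 | top [346.5 132.6] 0.65 -> [702.4  40.8  90.6] [5.7, 5.7]
brush | side [233.7 169.7] 0.76 | top [164.9 239.5] 0.83 -> [409.7 569.6 -11. ] [4.1, 4.1]
clay_pot | side [225.1 207.8] 0.71 | top [233.  279.1] 0.62 -> [294.7 362.2   3.4] [6.8, 6.8]
seed_jar | side [352.8 372.5] 0.71 | top [478.  280.6] 0.82 -> [ 302.9 -335.3   11.9] [0.1, 0.1]
```

View pics/side0.png

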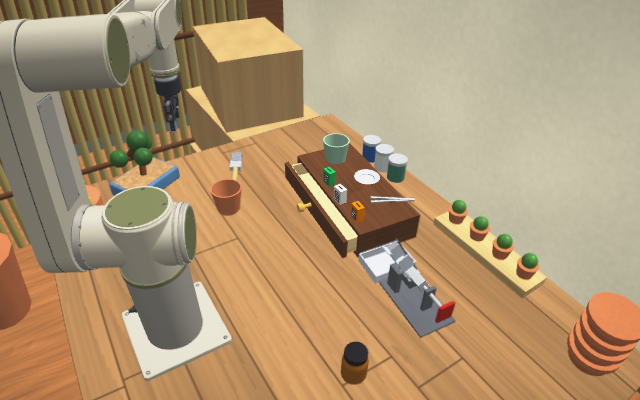

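View pics/top0.png

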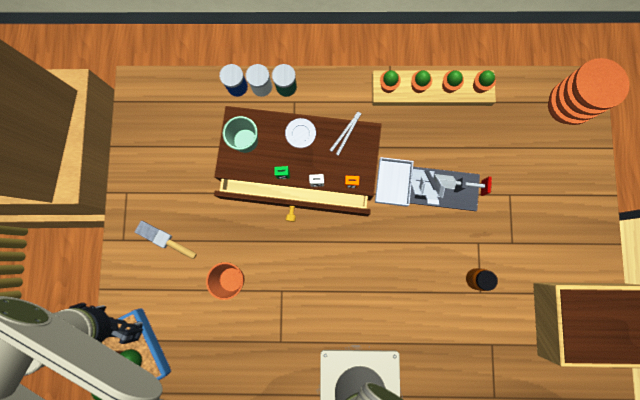

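```bash
cat >> h.py <<'E'
def go(x,y,z,yaw):
    T=pose(); d=T[:3,:3].T@(np.array([x,y,z])-T[:3,3]); c=Ro.from_matrix(T[:3,:3]).as_euler('xyz',degrees=True)
    w=(yaw-c[2]+90)%180-90   # half turn free
    print('yaw',c[2].round(2),'rows m',(d/1000).round(4),'turn',round(-w,2))
E
python3 - <<'E'
from h import *
p=snap('wrist'); print(p['tool_from_camera'])
go(520,120,330,84)
E
```

```text
[[ 9.99999913e-01  4.10928980e-04 -6.82206029e-05 -4.89943002e-01]
 [-3.77447158e-04  9.63164961e-01  2.68910982e-01 -6.82910808e+01]
 [ 1.76211010e-04 -2.68910933e-01  9.63165032e-01 -1.21977631e+02]
 [ 0.00000000e+00  0.00000000e+00  0.00000000e+00  1.00000000e+00]]
yaw 68.01 rows m [-0.294   0.4373 -0.0767] turn -15.99
```

```bash
python3 -m jog '[[-0.294,0.437,-0.077,-16,100],[-0.294,0.437,-0.077,-16,100],[-0.294,0.437,-0.077,-16,100],[-0.294,0.437,-0.077,-16,100],[-0.294,0.437,-0.077,-16,100],[-0.294,0.437,-0.077,-16,100],[-0.294,0.437,-0.077,-16,100],[-0.294,0.437,-0.077,-16,100]]' 20
python3 - <<'E'
from h import *
go(520,120,330,84)
E
```

```text
time: 2.65
tool_pos: [446.5, 227.8, 311.6]
tcp_rot: [180.0, -0.0, 84.0]
ft_force: [0.6, 0.6, 0.5]
finger_gap: 85.3
yaw 84.02 rows m [-0.0995  0.0843 -0.0183] turn 0.02
```

```bash
python3 -m jog '[[-0.1,0.084,-0.018,0,60],[-0.1,0.084,-0.018,0,60],[-0.1,0.084,-0.018,0,60],[-0.1,0.084,-0.018,0,60],[-0.1,0.084,-0.018,0,60]]' 20
python3 - <<'E'
from h import *
p=snap('wrist'); save(p,'w1')
for l in ['cassette_green','cassette_orange','cassette_white']:
    d=r.pinpoint(p,l); b=r.search_frame(p,l)
    if d: print(l,np.round(d[0]['uv']),d[0]['conf'],onz(p,d[0]['uv'],115).round(1),b and np.round(b[0]['bbox']))
hsv=cv2.cvtColor(p['image'],cv2.COLOR_RGB2HSV)
for n,lo,hi in[('green',(45,100,60),(75,255,255)),('orange',(8,180,150),(20,255,255)),('white',(0,0,185),(180,60,255))]:
    m=cv2.inRange(hsv,lo,hi); m=cv2.morphologyEx(m,cv2.MORPH_CLOSE,np.ones((5,5)))
    k,lab,st,ce=cv2.connectedComponentsWithStats(m)
    for i in range(1,k):
        if st[i,4]>800: print(n,st[i],ce[i].round())
E
```

```text
time: 3.15
tool_pos: [519.8, 119.0, 329.5]
tcp_rot: [180.0, -0.0, 83.9]
ft_force: [-0.5, 0.7, -0.3]
finger_gap: 51.2
cassette_green [418. 226.] 0.89 [589.9 210.5 115. ] [396. 203. 448. 245.]
cassette_orange [230. 223.] 0.87 [567.1  25.3 115. ] [203. 204. 253. 244.]
cassette_white [327. 214.] 0.96 [566.9 121.5 115. ] [304. 194. 347. 237.]
green [ 398  206   51   43 1428] [424. 230.]
white [   0  170  183  101 7222] [128. 220.]
white [306 210  41  28 938] [326. 223.]
white [249 280  53  79 923] [273. 320.]
white [ 342  289   54   64 2505] [369. 323.]
```

View pics/w1.png

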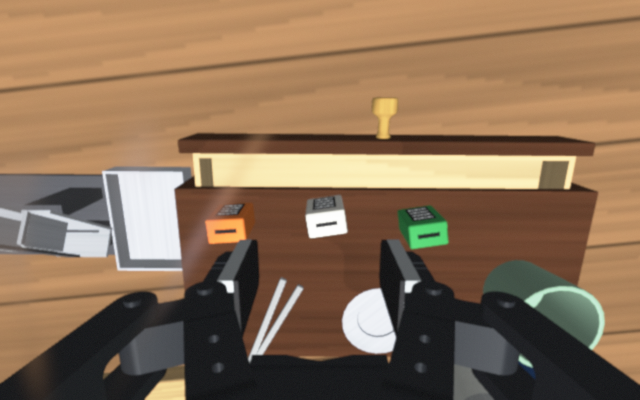

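```bash
cat >> h.py <<'E'
from scipy.optimize import minimize
def fitbox(p,name,x0,z=115):
    hsv=cv2.cvtColor(p['image'],cv2.COLOR_RGB2HSV)
    lo,hi={'cassette_green':((45,90,40),(80,255,255)),'cassette_orange':((5,190,120),(22,255,255))}[name]
    m=cv2.inRange(hsv,lo,hi); b=r.search_frame(p,name)[0]['bbox']; k=np.zeros_like(m)
    l,t,ri,bo=[int(v) for v in b]; k[max(t-8,0):bo+8,max(l-8,0):ri+8]=1; m=m*k
    m=cv2.morphologyEx(m,cv2.MORPH_OPEN,np.ones((2,2)))
    H=cv2.convexHull(cv2.findNonZero(m)); h=np.zeros((1600,2560),np.uint8); cv2.fillConvexPoly(h,(H*4+2).astype(int),1)
    C=np.array([[a,c,e] for a in(-12,12) for c in(-18,18) for e in(-25,25)],float)
    def cost(v):
        R=Ro.from_euler('z',v[2],degrees=True).as_matrix(); q=proj(p,C@R.T+[v[0],v[1],z])
        g=np.zeros_like(h); cv2.fillConvexPoly(g,cv2.convexHull((q*4+2).astype(np.int32)),1)
        return np.sum(g!=h)/np.sum(h)
    s=minimize(cost,x0,method='Nelder-Mead',options=dict(initial_simplex=np.array([x0,np.add(x0,[6,0,0]),np.add(x0,[0,6,0]),np.add(x0,[0,0,8])])))
    return s.x.round(1),round(s.fun,3)
E
python3 - <<'E'
from h import *
p=snap('wrist')
print(fitbox(p,'cassette_green',[590,210,-10])); print(fitbox(p,'cassette_orange',[567,26,-5]))
for l in ['mouth','tongue_top','upper_seat','lower_seat','tray']:
    d=r.pinpoint(p,l); print(l,d[:1])
E
```

```text
(array([591.3, 214.5,   4.9]), np.float64(0.085))Traceback (most recent call last):
  File "<stdin>", line 3, in <module>
  File "h.py", line 31, in fitbox
    m=cv2.inRange(hsv,lo,hi); b=r.search_frame(p,name)[0]['bbox']; k=np.zeros_like(m)
                                ~~~~~~~~~~~~~~~~~~~~~~^^^
IndexError: list index out of range
```

```bash
python3 - <<'E'
from h import *
go(560,212,240,95)
E
```

```text
yaw 84.06 rows m [0.0957 0.0307 0.0897] turn -10.94
```

```bash
python3 -m jog '[[0.096,0.031,0.09,-11,75],[0.096,0.031,0.09,-11,75],[0.096,0.031,0.09,-11,75],[0.096,0.031,0.09,-11,75],[0.096,0.031,0.09,-11,75]]' 20
python3 - <<'E'
from h import *
p=snap('wrist'); save(p,'w2'); x,e=fitbox(p,'cassette_green',[591,213,5]); print(x,e,r.search_frame(p,'cassette_green')[0])
go(x[0],x[1],160,90+x[2])
E
```

```text
time: 4.15
tool_pos: [559.7, 212.5, 239.0]
tcp_rot: [-179.9, 0.0, 95.1]
ft_force: [0.5, 0.1, 1.2]
finger_gap: 64.1
[590.5 214.    3. ] 0.057 {'bbox': [289.1, 205.9, 344.6, 262.3], 'conf': 0.86}
yaw 95.02 rows m [-0.0003  0.0293  0.0818] turn 2.02
```

View pics/w2.png

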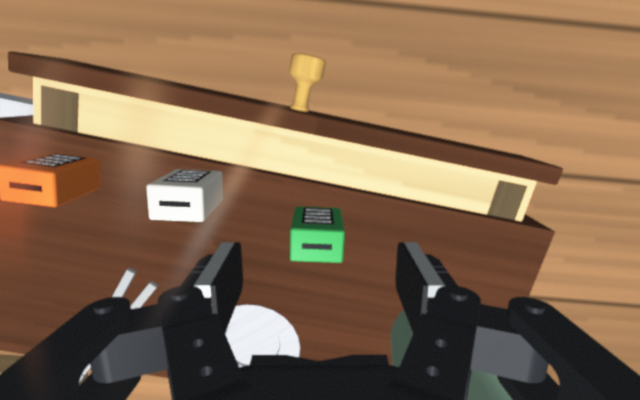

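```bash
python3 -m jog '[[0.001,0.030,0.04,0.5,75],[0.001,0.030,0.08,0.5,75],[0.001,0.030,0.106,0.5,75],[0.001,0.030,0.106,0.5,75],[0.001,0.030,0.106,0.5,40],[0.001,0.030,0.106,0.5,30],[0.001,0.030,0.106,0.5,30],[0.001,0.030,0.106,0.5,30]]' 20
python3 -m jog '[[0,0,0,0,30],[0,0,0,0,30],[0,0,-0.02,0,30],[0,0,-0.07,0,30],[0,0,-0.12,0,30],[0,0,-0.12,0,30]]' 20
python3 - <<'E'
from h import *
P=[snap('side'),snap('top')]
go(0,0,0,84)
# shelf corners: view
c=cv2.resize(P[0]['image'][120:280,260:480],None,fx=3.6,fy=3.6,interpolation=2); cv2.imwrite('pics/s3.png',c[:,:,::-1])
for l in ['mouth','tongue_top','paddle','tray','lower_seat']:
    R=[];o=l
    for q in P:
        d=r.pinpoint(q,l)
        if d: R.append(ray(q,d[0]['uv']));o+=f"{np.round(d[0]['uv'])} {d[0]['conf']:.2f} "
    if len(R)==2: o+=str(tri(R))
    print(o)
E
```

```text
time: 5.1
tool_pos: [593.1, 215.7, 139.5]
tcp_rot: [179.5, -0.1, 94.5]
ft_force: [-0.4, -0.4, 7.1]
finger_gap: 35.6
time: 5.7
tool_pos: [595.6, 216.6, 269.8]
tcp_rot: [178.6, -0.2, 94.5]
ft_force: [0.4, 0.9, 0.6]
finger_gap: 35.6
yaw 94.53 rows m [-0.169  -0.6119  0.2533] turn 10.53
mouth[432. 190.] 0.78 
tongue_top[396. 240.] 0.67 [440. 192.] 0.81 (array([ 524.31258683, -185.49962966,  192.29450785]), [0.7, 0.7])
paddle[448. 314.] 0.61 [488. 188.] 0.64 (array([ 558.82883667, -354.97380756,   70.27843486]), [2.9, 2.9])
tray[388. 265.] 0.55 [395. 181.] 0.67 (array([ 5.87630776e+02, -1.06528898e+02, -1.45929174e-01]), [2.4, 2.4])
lower_seat[408. 267.] 0.95 [423. 182.] 0.72 (array([ 579.67164779, -179.72374028,   61.67041594]), [5.8, 5.8])
```

View pics/s3.png

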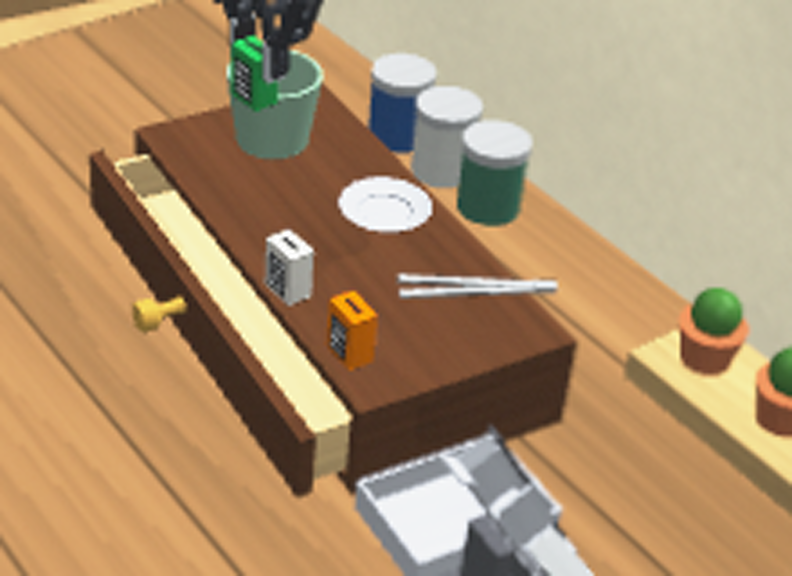

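```bash
python3 - <<'E'
from h import *
s=r.sense(); print(s['time'],s['tool_pos'],s['tcp_rot'],s['ft_force'],s['finger_gap'])
p=snap('wrist'); save(p,'w4')
s=r.sense(); print(s['time'],s['tool_pos'],s['tcp_rot'],s['ft_force'])
E
```

```text
6.3 [591.83393824 215.4562751  258.87766445] [ 1.79525049e+02 -6.31849864e-02  9.45213265e+01] [ 0.2059764   0.00999415 -0.68757338] 35.93151897553633
6.35 [591.9160135  215.48964466 259.11174508] [ 1.79506542e+02 -7.00328837e-02  9.45196710e+01] [-0.25065566  0.35366584 -0.69394804]
```

View pics/w4.png

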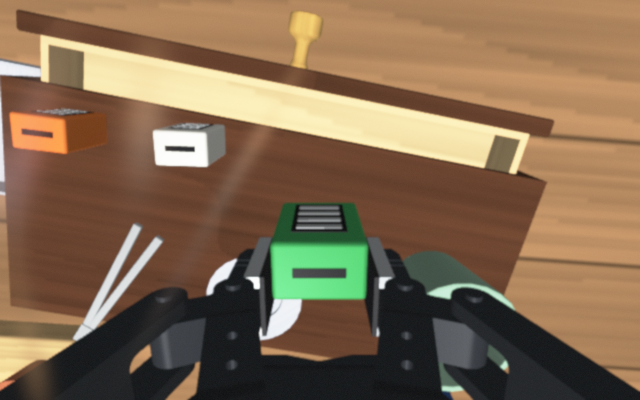

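```bash
python3 - <<'E'
from h import *
p=snap('wrist'); 
uv=np.array([[272,243],[366,243],[365,298],[275,298],[284,203],[354,203]],float)
def f(v):
    C=np.array([[-18,-12,-25],[18,-12,-25],[18,12,-25],[-18,12,-25],[-18,-12,25],[18,-12,25]])
    R=Ro.from_rotvec([v[3],0,0]).as_matrix(); X=C@R.T+v[:3]; T=pose(); X=X@T[:3,:3].T+T[:3,3]
    return (proj(p,X)-uv).ravel()
s=least_squares(f,[0,0,20,0]); print(s.x.round(2),np.degrees(s.x[3]),s.fun.round(1))
for q in [(12,303),(100,321),(200,340),(545,182),(8,75)]: print('w',q,onz(p,q,90).round(1))
S=snap('side')
print('side far-right corner',onz(S,(419.7,215.8),90).round(1))
t=snap('top'); 
for q in [(381,124),(226,107),(371,197)]: print('top',q,onz(t,q,90).round(1))
E
```

```text
[-6.00e-02 -1.36e+00  3.09e+01  1.00e-02] 0.6263269653528172 [ 0.4 -0.1  0.5 -0.  -0.8  0.1 -0.5  0.1  0.4 -0.   0.2 -0. ]
w (12, 303) [733.3 -56.2  90. ]
w (100, 321) [746.3  22.6  90. ]
w (200, 340) [760.1 115.4  90. ]
w (545, 182) [581.8 403.3  90. ]
w (8, 75) [531.2 -28.3  90. ]
side far-right corner [727.6 -62.9  90. ]
top (381, 124) [732.6 -57.8  90. ]
top (226, 107) [781.2 376.   90. ]
top (371, 197) [527.6 -28.4  90. ]
```

```bash
python3 - <<'E'
from h import *
go(792,95,250,83)
E
```

```text
yaw 94.52 rows m [-0.1359  0.1897  0.0111] turn 11.52
```

```bash
python3 -m jog '[[-0.136,0.19,0.011,11.5,30],[-0.136,0.19,0.011,11.5,30],[-0.136,0.19,0.011,11.5,30],[-0.136,0.19,0.011,11.5,30],[-0.136,0.19,0.011,11.5,30],[-0.136,0.19,0.011,11.5,30],[-0.136,0.19,0.011,11.5,30]]' 20
python3 - <<'E'
from h import *
s=r.sense(); print(s['tool_pos'],s['tcp_rot'],s['joint_pos'].round())
p=snap('side'); c=cv2.resize(p['image'][100:260,300:460],None,fx=3.75,fy=3.75,interpolation=2); cv2.imwrite('pics/s5.png',c[:,:,::-1])
E
```

```text
time: 7.2
tool_pos: [792.3, 94.2, 248.1]
tcp_rot: [179.6, -0.2, 83.0]
ft_force: [-0.2, -0.5, -0.3]
finger_gap: 35.5
[792.34210649  94.24319927 248.11558079] [ 1.79630873e+02 -1.73998684e-01  8.29510945e+01] [  3.  40.  45.   0.  95. -80.]
```

View pics/s5.png

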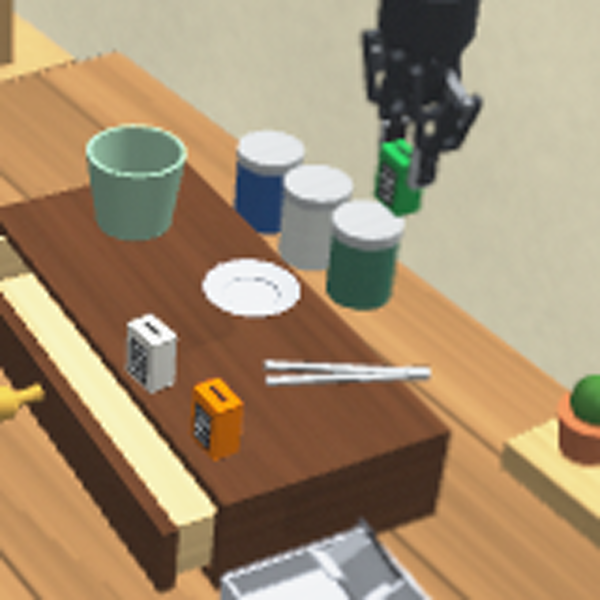

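```bash
python3 -m jog '[[0,0,0.05,0,30],[0,0,0.1,0,30],[0,0,0.12,0,30],[0,0,0.12,0,30],[0,-0.012,0.12,0,30],[0,-0.016,0.12,0,30],[0,-0.016,0.12,0,30]]' 20
for i in 1 2; do :; done
python3 -m jog '[[0,-0.004,0,0,30],[0,-0.004,0,0,30],[0,-0.004,0,0,30]]'
python3 -m jog '[[0,-0.004,0,0,30],[0,-0.004,0,0,30],[0,-0.004,0,0,30]]'
python3 -m jog '[[0,-0.004,0,0,30],[0,-0.004,0,0,30],[0,-0.004,0,0,30]]'
```

```text
time: 7.95
tool_pos: [778.0, 98.4, 133.4]
tcp_rot: [179.3, -0.2, 83.1]
ft_force: [0.0, -0.6, -0.0]
finger_gap: 35.6
time: 8.25
tool_pos: [774.4, 99.0, 134.2]
tcp_rot: [179.2, -0.3, 83.1]
ft_force: [-0.1, -0.6, -0.5]
finger_gap: 35.5
time: 8.55
tool_pos: [770.3, 99.4, 134.0]
tcp_rot: [179.2, -0.3, 83.1]
ft_force: [-0.5, 0.8, -1.2]
finger_gap: 35.3
time: 8.85
tool_pos: [766.9, 99.7, 134.4]
tcp_rot: [179.1, -0.3, 83.1]
ft_force: [4.9, -0.2, -0.5]
finger_gap: 35.7
```

```bash
python3 -m jog '[[0,0.004,0,0,30],[0,0.004,0.004,0,30],[0,0.004,0.008,0,30],[0,0.004,0.008,0,30],[0,0.004,0.008,0,30]]' 20
python3 -m jog '[[0,-0.006,0,0,30],[0,-0.010,0,0,30],[0,-0.014,0,0,30],[0,-0.017,0,0,30],[0,-0.017,0,0,30],[0,-0.017,0,0,30]]'
python3 -m jog '[[0,0,0,0,30],[0,0,0,0,30]]'
python3 - <<'E'
from h import *
p=snap('side'); c=cv2.resize(p['image'][130:230,350:450],None,fx=4,fy=4,interpolation=2)
w=snap('wrist'); d=w['image'][150:350,220:420]; d=cv2.resize(d,None,fx=2,fy=2); cv2.imwrite('pics/s6.png',np.hstack([c,d])[:,:,::-1])
E
```

```text
time: 9.35
tool_pos: [770.5, 99.3, 125.6]
tcp_rot: [179.2, -0.3, 83.1]
ft_force: [0.7, 0.4, -1.4]
finger_gap: 35.5
time: 9.95
tool_pos: [755.4, 101.0, 127.7]
tcp_rot: [178.9, -0.3, 83.1]
ft_force: [6.5, -0.8, 1.9]
finger_gap: 35.7
time: 10.15
tool_pos: [755.4, 101.1, 128.4]
tcp_rot: [178.9, -0.3, 83.1]
ft_force: [-0.1, -0.1, 1.5]
finger_gap: 35.8
```

View pics/s6.png

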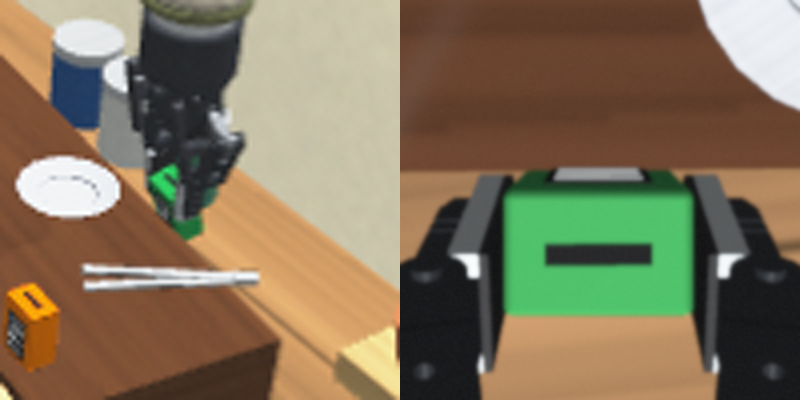

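```bash
cat >> h.py <<'E'
def fittilt(p,uv):
    T=p['T']@np.linalg.inv(np.array(p['tool_from_camera'])); uv=np.array(uv,float)
    C=np.array([[-18,-12,-25],[18,-12,-25],[18,12,-25],[-18,12,-25]],float)
    def f(v):
        R=Ro.from_rotvec([v[3],0,0]).as_matrix(); X=C@R.T+v[:3]; return (proj(p,X@T[:3,:3].T+T[:3,3])-uv).ravel()
    s=least_squares(f,[0,0,28,-.4]); print('tool xyz',s.x[:3].round(1),'tilt',np.degrees(s.x[3]).round(1),'res',s.fun.round(1))
E
python3 - <<'E'
from h import *
p=snap('wrist')
fittilt(p,[[272.5,246],[366.5,246],[366,307.5],[272.5,308]])
fittilt(p,[[272.5,246.5],[366.5,246.5],[366,307],[272.5,307]])
E
```

```text
tool xyz [-0.2  5.6 27. ] tilt -13.1 res [-0.1 -0.  -0.1 -0.   0.   0.3  0.2 -0.2]
tool xyz [-0.2  4.4 27.4] tilt -10.0 res [-0.3 -0.1  0.1 -0.1 -0.2  0.1  0.4  0.1]
```

```bash
python3 - <<'E'
from h import *
p=snap('wrist'); T=p['T']@np.linalg.inv(np.array(p['tool_from_camera']))
C=np.array([[-18,-12,-25],[18,-12,-25],[18,12,-25],[-18,12,-25]],float)
A=np.array([[272,243],[366,243],[365,298],[275,298]],float);B=np.array([[272.5,246.2],[366.5,246.2],[366,307.5],[272.5,307.5]])
def f(v,zp):
    y0,c0,th,x0=v; out=[]
    for a,uv in((0,A),(th,B)):
        R=Ro.from_rotvec([a,0,0]).as_matrix(); X=(C+[0,0,c0-zp])@R.T+[x0,y0,zp]
        out.append((proj(p,X@T[:3,:3].T+T[:3,3])-uv).ravel())
    return np.concatenate(out)
for zp in (3,6,9,12,15):
    s=least_squares(f,[-1,28,-.4,0],args=(zp,)); print(zp,s.x.round(1),np.degrees(s.x[2]).round(1),s.cost.round(2))
E
```

```text
3 [-0.5 31.5 -0.5 -0.2] -30.0 6.97
6 [ 0.6 33.3 -0.6 -0.1] -37.1 14.89
9 [-0.8 28.3 -0.  -0.2] -1.1 57.21
12 [-2.  26.6  0.1 -0.2] 2.9 55.01
15 [-2.3 26.4  0.1 -0.2] 3.7 51.26
```

```bash
python3 -m jog '[[0,0.006,0,0,30],[0,0.01,-0.05,0,30],[0,0.01,-0.1,0,30],[0,0.01,-0.12,0,30],[0,0.01,-0.12,0,30],[0,0.01,-0.12,0,30]]' 20
python3 - <<'E'
from h import *
w=snap('wrist'); d=w['image'][190:350,220:420]; d=cv2.resize(d,None,fx=4,fy=3.75,interpolation=2); cv2.imwrite('pics/s7.png',d[:,:,::-1])
E
```

```text
time: 10.95
tool_pos: [763.1, 99.6, 248.0]
tcp_rot: [178.9, -0.3, 83.1]
ft_force: [-0.4, -0.5, -1.2]
finger_gap: 36.0
```

View pics/s7.png

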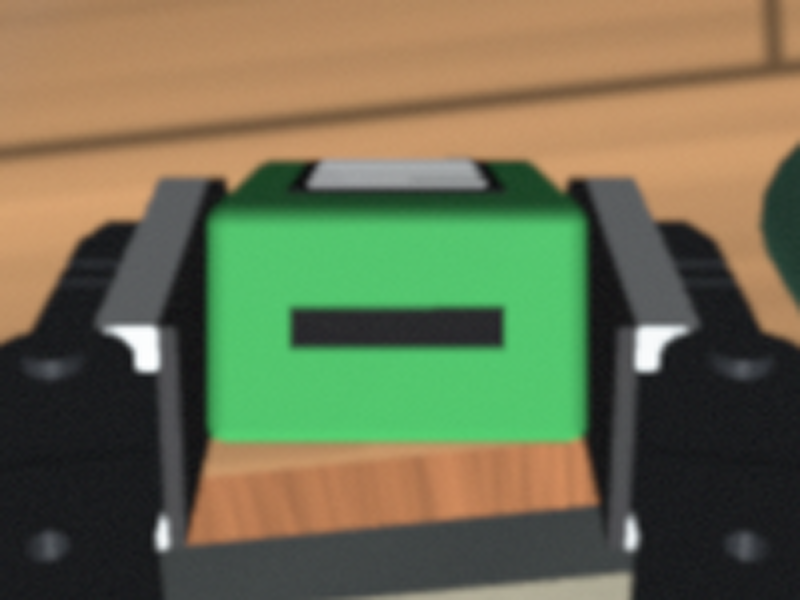

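```bash
python3 - <<'E'
from h import *
p=snap('wrist'); T=p['T']@np.linalg.inv(np.array(p['tool_from_camera']))
C=np.array([[-18,-12,-25],[18,-12,-25],[18,12,-25],[-18,12,-25],[-18,-12,25],[18,-12,25]],float)
for uv in ([[272,246.5],[366.7,246.5],[366.5,307.6],[272.5,307.6],[285.5,233.2],[352.5,233.2]],[[272,243],[366,243],[365,298],[275,298],[284,203],[354,203]]):
    uv=np.array(uv)
    def f(v):
        R=Ro.from_rotvec([v[3],0,0]).as_matrix(); X=C@R.T+v[:3]; return (proj(p,X@T[:3,:3].T+T[:3,3])-uv).ravel()
    s=least_squares(f,[0,0,28,-.4]); print(s.x[:3].round(1),np.degrees(s.x[3]).round(1),s.fun.round(1))
x=pose()
P=[snap('side'),snap('top')]
for l in ['dispenser','mouth','upper_seat']:
    R=[];o=l
    for q in P:
        d=r.pinpoint(q,l)
        if d: R.append(ray(q,d[0]['uv']));o+=f"{np.round(d[0]['uv'])} {d[0]['conf']:.2f} "
    if len(R)==2: X,e=tri(R); o+=f'{X.round(1)} {e}'
    print(o)
E
```

```text
[-0.2  7.4 27.4] -16.3 [ 0.8 -0.6 -0.8 -0.5 -0.6  0.6  0.2  0.6 -0.5 -0.1  1.  -0.1]
[-0.2 -1.2 30.7] 0.6 [ 0.4 -0.1  0.5 -0.  -0.8  0.1 -0.5  0.1  0.4 -0.   0.2 -0. ]
dispenser[398. 285.] 0.82 [422. 187.] 0.97 [ 565.7 -184.3    6.1] [5.4, 5.4]
mouth[396. 251.] 0.86 [431. 192.] 0.74 [ 534.5 -177.5  145.6] [0.3, 0.3]
upper_seat[405. 261.] 0.75 [426. 187.] 0.75 [ 561.  -181.1   95.3] [7.4, 7.4]
```

```bash
python3 - <<'E'
from h import *
go(768,99,126,83);go(745.5,101.5,126,83)
E
```

```text
yaw 83.07 rows m [-0.0005  0.0028  0.1219] turn 0.07
yaw 83.07 rows m [-0.0008 -0.0198  0.1214] turn 0.07
```

```bash
python3 -m jog '[[0,0.003,0.05,0,30],[0,0.003,0.1,0,30],[0,0.003,0.122,0,30],[0,0.003,0.122,0,30],[0,-0.008,0.122,0,30],[0,-0.014,0.122,0,30],[0,-0.02,0.122,0,30],[0,-0.02,0.122,0,30]]' 20
python3 - <<'E'
from h import *
go(746,101.5,126,83)
E
```

```text
time: 12.25
tool_pos: [747.7, 102.3, 129.8]
tcp_rot: [178.5, -0.3, 83.1]
ft_force: [4.3, -0.7, 0.6]
finger_gap: 35.4
yaw 83.07 rows m [-0.001  -0.0017  0.0037] turn 0.07
```

```bash
python3 -m jog '[[0,-0.002,0.002,0,30],[0,-0.003,0.002,0,30],[0,-0.003,0.002,0,30],[0,0.01,0,0,30],[0,0.013,-0.05,0,30],[0,0.013,-0.1,0,30],[0,0.013,-0.12,0,30],[0,0.013,-0.12,0,30]]' 20
cat >> h.py <<'E'
def meas(col='green'):
    p=snap('wrist'); T=p['T']@np.linalg.inv(np.array(p['tool_from_camera']))
    hsv=cv2.cvtColor(p['image'],cv2.COLOR_RGB2HSV)
    m=cv2.inRange(hsv,*(((45,90,40),(80,255,255)) if col=='green' else ((5,190,90),(22,255,255)))); m[:,:255]=0; m[:,385:]=0; m[:190]=0;m[340:]=0
    m=cv2.morphologyEx(m,cv2.MORPH_OPEN,np.ones((3,3)))
    k,lab,st,ce=cv2.connectedComponentsWithStats(m); i=1+np.argmax(st[1:,4]); m=(lab==i)
    H=cv2.convexHull(cv2.findNonZero(m.astype(np.uint8))); h=np.zeros((1600,2560),np.uint8); cv2.fillConvexPoly(h,(H*4+2).astype(int),1)
    V=hsv[:,:,2].astype(float); prof=np.array([np.mean(V[q,285:290][m[q,285:290]]) if m[q,285:290].any() else 0 for q in range(400)])
    print('bbox',st[i],'V profile',[(q,int(prof[q])) for q in range(st[i,1],st[i,1]+30)])
    jumps=np.diff(prof[st[i,1]+3:st[i,1]+40]); edge=st[i,1]+3+np.argmax(jumps)+1; print('edge row',edge)
    C=np.array([[a,c,e] for a in(-18,18) for c in(-12,12) for e in(-25,25)],float)
    def P3(v): 
        R=Ro.from_rotvec([np.radians(v[3]),0,0]).as_matrix(); X=C@R.T+v[:3]; return proj(p,X@T[:3,:3].T+T[:3,3])
    def cost(v):
        q=P3(v); g=np.zeros_like(h); cv2.fillConvexPoly(g,cv2.convexHull((q*4+2).astype(np.int32)),1)
        return np.sum(g!=h)/np.sum(h)+0.01*abs((q[0,1]+q[4,1])/2-edge)
    best=None
    for t in(-15,-30):
        x0=np.array([0,8,27,t.__float__()]); s=minimize(cost,x0,method='Nelder-Mead',options=dict(maxiter=600,initial_simplex=np.vstack([x0,x0+np.diag([3,5,5,10])])))
        print('fit tool xyz tilt',s.x.round(1),round(s.fun,3))
E
python3 - <<'E'
from h import *
meas()
E
```

```text
time: 13.05
tool_pos: [759.4, 100.7, 257.6]
tcp_rot: [178.0, -0.4, 83.1]
ft_force: [0.0, 0.4, 0.7]
finger_gap: 35.4
bbox [ 271  247   97   64 5731] V profile [(247, 0), (248, 116), (249, 135), (250, 153), (251, 169), (252, 176), (253, 178), (254, 178), (255, 177), (256, 178), (257, 179), (258, 179), (259, 179), (260, 179), (261, 179), (262, 179), (263, 179), (264, 179), (265, 180), (266, 180), (267, 180), (268, 180), (269, 180), (270, 180), (271, 180), (272, 180), (273, 181), (274, 181), (275, 181), (276, 181)]
edge row 251
fit tool xyz tilt [ -0.4  12.2  27.3 -25.1] 0.073
fit tool xyz tilt [ -0.6  11.9  26.9 -25. ] 0.073
```

```bash
python3 - <<'E'
from h import *
go(480,-90,350,84); print(r.sense()['joint_pos'].round(1))
E
```

```text
yaw 83.08 rows m [-0.2221 -0.2501 -0.1056] turn -0.92
[  3.7  32.2  55.    0.1  91.  -79.4]
```

```bash
python3 -m jog '[[-0.222,-0.25,-0.106,-1,30],[-0.222,-0.25,-0.106,-1,30],[-0.222,-0.25,-0.106,-1,30],[-0.222,-0.25,-0.106,-1,30],[-0.222,-0.25,-0.106,-1,30],[-0.222,-0.25,-0.106,-1,30],[-0.222,-0.25,-0.106,-1,30],[-0.222,-0.25,-0.106,-1,30]]' 20
cat > look.py <<'E'
import sys,pickle
from h import *
p=snap('wrist'); save(p,sys.argv[1]); D={}
for l in ['dispenser','mouth','tongue_top','upper_seat','lower_seat','tray','paddle']:
    d=r.pinpoint(p,l)
    if d: D[l]=(ray(p,d[0]['uv']),d[0]['conf'],d[0]['uv'])
pickle.dump((D,p['T'],p['K'],p['distortion']),open(sys.argv[1]+'.pkl','wb'))
for l in D: print(l,np.round(D[l][2]),round(D[l][1],2))
go(480,-270,350,84)
E
python3 look.py v1
```

```text
time: 13.9
tool_pos: [477.0, -92.3, 351.6]
tcp_rot: [178.2, -0.3, 83.9]
ft_force: [1.4, 0.2, -1.1]
finger_gap: 35.2
dispenser [259. 210.] 0.91
mouth [236. 228.] 0.73
tongue_top [222. 246.] 0.65
upper_seat [243. 232.] 0.84
lower_seat [252. 239.] 0.94
tray [320. 218.] 0.73
paddle [112. 238.] 0.59
yaw 84.16 rows m [-0.18    0.018  -0.0016] turn 0.16
```

```bash
python3 -m jog '[[-0.18,0.018,0,0,30],[-0.18,0.018,0,0,30],[-0.18,0.018,0,0,30],[-0.18,0.018,0,0,30],[-0.18,0.018,0,0,30],[-0.18,0.018,0,0,30]]' 20
python3 look.py v2
cat > tri2.py <<'E'
import sys,pickle
from h import *
Ds=[pickle.load(open(f+'.pkl','rb'))[0] for f in sys.argv[1:]]
X={}
for l in Ds[0]:
    R=[D[l][0] for D in Ds if l in D]
    if len(R)>1: X[l],e=tri(R); print(l,X[l].round(1),e)
E
python3 tri2.py v1 v2
python3 -c "
import cv2,numpy as np
a=cv2.imread('pics/v1.png')[150:300,60:400];b=cv2.imread('pics/v2.png')[150:300,300:640]
cv2.imwrite('pics/vv.png',cv2.resize(np.vstack([a,b]),None,fx=2,fy=2,interpolation=cv2.INTER_CUBIC))"
```

```text
time: 14.9
tool_pos: [480.2, -270.2, 347.4]
tcp_rot: [178.4, -0.5, 84.1]
ft_force: [-0.4, 0.1, -0.6]
finger_gap: 35.5
dispenser [389. 196.] 0.59
mouth [420. 211.] 0.79
tongue_top [433. 226.] 0.78
upper_seat [404. 214.] 0.93
lower_seat [399. 223.] 0.9
tray [449. 204.] 0.75
paddle [253. 222.] 0.7
yaw 84.22 rows m [-0.0007 -0.0002 -0.0013] turn 0.22
dispenser [ 564.1 -182.2   10.7] [0.6, 0.6]
mouth [ 533.5 -178.6  148.8] [1.4, 1.4]
tongue_top [ 530.9 -180.2  193.3] [0.5, 0.5]
upper_seat [ 554.1 -183.8  106.3] [0.5, 0.5]
lower_seat [ 578.4 -183.    71.1] [0.9, 0.9]
tray [ 585.1 -101.3    7.9] [1.2, 1.2]
paddle [ 561.9 -355.5   64. ] [1.2, 1.2]
```

View pics/vv.png

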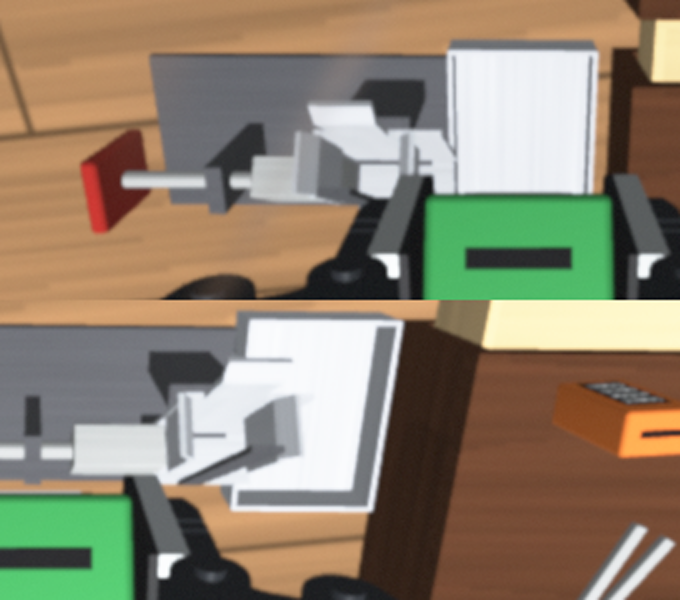

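```bash
cat > plan.py <<'E'
import sys
from h import *
M=np.array([534.,-179,149]); psi=-5.3
Rd=Ro.from_euler('z',psi,degrees=True).as_matrix(); u=Rd@[-.5,0,.866]; n=Rd@[.866,0,.5]; yd=Rd@[0,1.,0]
def plan(cy,cz,th,ks,cx=-0.4,bias=-1.5,yaw=84.7):
    T=pose(); Rt=T[:3,:3]; a=np.radians(th); b=np.array([cx,cy+25*np.sin(a),cz+25*np.cos(a)])
    ax=Rt@[0,-np.sin(a),-np.cos(a)]; print('cassette axis',ax.round(3),'u',u.round(3),'n comp deg',np.degrees(ax@n).round(1))
    dy=yaw-Ro.from_matrix(Rt).as_euler('xyz',degrees=True)[2]; Rn=Ro.from_euler('z',dy,degrees=True).as_matrix()@Rt
    for k in ks:
        tcp=M+k*u+bias*n-Rn@b; d=Rt.T@(tcp-T[:3,3]); print('k',k,'tcp',tcp.round(1),'rows',(d/1000).round(4),'turn',-dy.round(2))
    rel=Rt.T@(M-T[:3,3]); cur=(T[:3,3]+Rt@b-M); print('bottom now: k %.1f n %.1f y %.1f'%(cur@u,cur@n,cur@yd))
if __name__=='__main__': plan(*[float(v) for v in sys.argv[1:4]],[float(v) for v in sys.argv[4:]])
E
python3 - <<'E'
from h import *
meas()
E
python3 plan.py 12 27 26 80 45 0 -17
```

```text
bbox [ 271  247   97   65 5718] V profile [(247, 113), (248, 125), (249, 146), (250, 166), (251, 184), (252, 194), (253, 197), (254, 197), (255, 197), (256, 197), (257, 198), (258, 197), (259, 197), (260, 197), (261, 198), (262, 199), (263, 198), (264, 198), (265, 198), (266, 199), (267, 199), (268, 199), (269, 199), (270, 200), (271, 200), (272, 199), (273, 199), (274, 200), (275, 200), (276, 200)]
edge row 251
fit tool xyz tilt [ -0.3  12.7  28.6 -23.4] 0.067
fit tool xyz tilt [ -0.2  11.6  25.7 -25.2] 0.064
cassette axis [-0.463  0.041  0.885] u [-0.498  0.046  0.866] n comp deg 2.3
k 80.0 tcp [ 468.6 -172.9  266.3] rows [ 0.0944 -0.0238  0.0823] turn -0.49
k 45.0 tcp [ 486.  -174.5  236. ] rows [ 0.0943 -0.0072  0.1132] turn -0.49
k 0.0 tcp [ 508.4 -176.6  197. ] rows [0.0942 0.0142 0.1528] turn -0.49
k -17.0 tcp [ 516.9 -177.3  182.3] rows [0.0942 0.0222 0.1677] turn -0.49
bottom now: k 141.1 n 57.5 y -95.3
```

```bash
python3 -m jog '[[0.05,-0.024,0,-0.5,30],[0.094,-0.024,0.03,-0.5,30],[0.094,-0.024,0.07,-0.5,30],[0.094,-0.024,0.082,-0.5,30],[0.094,-0.024,0.082,-0.5,30],[0.094,-0.012,0.105,-0.5,30],[0.094,-0.012,0.105,-0.5,30],[0.094,-0.012,0.105,-0.5,30]]' 20
python3 plan.py 12 27 26 40 0 -17
python3 - <<'E'
from h import *
p=snap('side'); c=cv2.resize(p['image'][205:305,360:460],None,fx=4,fy=4,interpolation=2)
w=snap('wrist')['image'][190:390,200:400]; cv2.imwrite('pics/ins.png',np.hstack([c,cv2.resize(w,(400,400))])[:,:,::-1])
E
```

```text
time: 16.15
tool_pos: [481.2, -175.4, 245.6]
tcp_rot: [178.3, -0.3, 84.7]
ft_force: [0.4, 0.4, -0.4]
finger_gap: 35.4
cassette axis [-0.464  0.038  0.885] u [-0.498  0.046  0.866] n comp deg 2.3
k 40.0 tcp [ 488.5 -174.7  231.7] rows [0.0013 0.0068 0.0141] turn -0.04
k 0.0 tcp [ 508.4 -176.5  197. ] rows [0.0011 0.0258 0.0493] turn -0.04
k -17.0 tcp [ 516.9 -177.3  182.3] rows [0.001  0.0338 0.0643] turn -0.04
bottom now: k 55.7 n -0.8 y -1.4
```

View pics/ins.png

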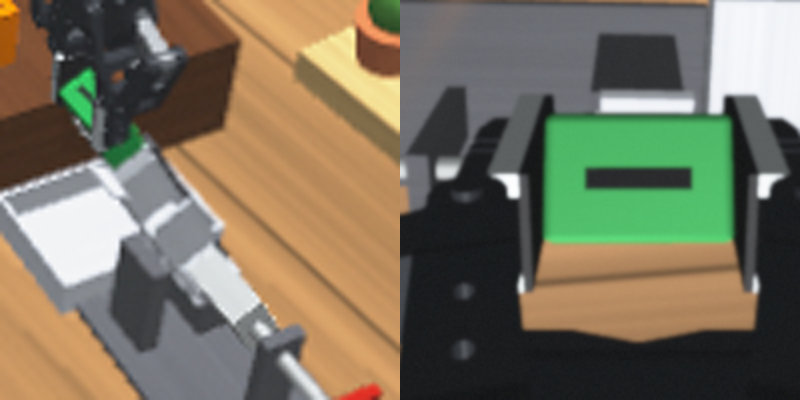

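```bash
python3 -m jog '[[0.001,0.004,0.008,0,30],[0.001,0.008,0.016,0,30],[0.001,0.012,0.023,0,30],[0.001,0.016,0.031,0,30],[0.001,0.016,0.031,0,30],[0.001,0.016,0.031,0,30]]' 20
python3 plan.py 12 27 26 0 -17
```

```text
time: 16.85
tool_pos: [498.2, -175.5, 214.9]
tcp_rot: [178.3, -0.3, 84.7]
ft_force: [0.3, 0.1, -0.7]
finger_gap: 35.5
cassette axis [-0.464  0.038  0.885] u [-0.498  0.046  0.866] n comp deg 2.3
k 0.0 tcp [ 508.4 -176.5  197. ] rows [-0.0002  0.0097  0.0182] turn -0.02
k -17.0 tcp [ 516.8 -177.3  182.3] rows [-0.0003  0.0178  0.0332] turn -0.02
bottom now: k 20.7 n -1.4 y 0.1
```

```bash
python3 -m jog '[[0,0.004,0.008,0,30],[0,0.008,0.016,0,30],[0,0.0105,0.02,0,30],[0,0.0105,0.02,0,30],[0,0.0105,0.02,0,30]]' 20
python3 -m jog '[[0,0.004,0.007,0,30],[0,0.008,0.014,0,30],[0,0.008,0.0145,0,30],[0,0.008,0.0145,0,30],[0,0.008,0.0145,0,30]]' 20
python3 plan.py 12 27 26 -17
```

```text
time: 17.35
tool_pos: [509.2, -176.3, 195.2]
tcp_rot: [178.3, -0.4, 84.7]
ft_force: [1.1, 0.2, -0.9]
finger_gap: 35.5
time: 17.85
tool_pos: [517.5, -177.0, 180.8]
tcp_rot: [178.3, -0.4, 84.7]
ft_force: [1.6, -0.1, -0.5]
finger_gap: 35.5
cassette axis [-0.463  0.037  0.885] u [-0.498  0.046  0.866] n comp deg 2.3
k -17.0 tcp [ 516.9 -177.3  182.3] rows [-0.0004 -0.0006 -0.0015] turn -0.01
bottom now: k -18.6 n -1.7 y 0.4
```

Nearly no force at 18.6 mm inside, so I'll release and back off upwards.

```bash
python3 -m jog '[[0,0,0,0,50],[0,0,0,0,55],[0,0,0,0,55],[0,0,0,0,55],[0,0,0,0,55],[0,0,0,0,55]]' 20
python3 - <<'E'
from h import *
for n in('side','top','wrist'):
    p=snap(n); d=r.pinpoint(p,'cassette_green'); l=r.pinpoint(p,'lower_seat'); print(n,[ (np.round(q[0]['uv']),round(q[0]['conf'],2)) if q else None for q in(d,l)])
    if n!='wrist':
        if n=='side': R=[]
        if d: R.append(ray(p,d[0]['uv']))
if len(R)==2: print(tri(R))
E
```

```text
time: 18.45
tool_pos: [517.5, -177.0, 180.8]
tcp_rot: [178.3, -0.4, 84.7]
ft_force: [-0.6, 0.0, -0.7]
finger_gap: 46.8
side [(array([409., 264.]), 0.44), (array([408., 268.]), 0.67)]
top [(array([426., 183.]), 0.65), (array([425., 181.]), 0.56)]
wrist [(array([313., 274.]), 0.67), None]
(array([ 574.74583947, -185.49846629,   80.69435186]), [7.5, 7.5])
```

```bash
python3 -m jog '[[0,0,-0.04,0,55],[0,0,-0.08,0,60],[0,0,-0.1,0,75],[0,0,-0.1,0,75],[0,0,-0.1,0,75]]' 20
python3 - <<'E'
from h import *
R=[]
for n in('side','top'):
    p=snap(n); d=r.pinpoint(p,'cassette_green'); l=r.pinpoint(p,'lower_seat'); print(n,[ (np.round(q[0]['uv']),round(q[0]['conf'],2)) if q else None for q in(d,l)])
    if d: R.append(ray(p,d[0]['uv']))
if len(R)==2: print(tri(R))
go(540,26,240,87)
E
```

```text
time: 19.4
tool_pos: [514.7, -177.4, 280.8]
tcp_rot: [178.3, -0.3, 84.7]
ft_force: [-0.6, -0.6, -0.1]
finger_gap: 64.0
side [(array([409., 264.]), 0.39), (array([406., 267.]), 0.6)]
top [(array([428., 180.]), 0.46), (array([422., 180.]), 0.62)]
(array([ 578.69037303, -187.22597174,   81.01110683]), [1.2, 1.2])
yaw 84.69 rows m [0.2044 0.0059 0.041 ] turn -2.31
```

```bash
sed -i "s/\['dispenser'/['cassette_green','cassette_orange','dispenser'/" look.py
python3 -m jog '[[0.085,-0.03,-0.05,0,75],[0.085,-0.03,-0.05,0,75],[0.085,-0.03,-0.05,0,75],[0.085,-0.03,-0.05,0,75],[0.085,-0.03,-0.05,0,75]]' 20
python3 look.py v3
python3 -m jog '[[-0.19,0,0,0,75],[-0.19,0,0,0,75],[-0.19,0,0,0,75],[-0.19,0,0,0,75],[-0.19,0,0,0,75],[-0.19,0,0,0,75]]' 20
python3 look.py v4; python3 tri2.py v3 v4; python3 tri2.py v1 v2 v3 v4
```

```text
time: 20.2
tool_pos: [490.5, -90.3, 328.1]
tcp_rot: [178.5, -0.4, 84.7]
ft_force: [0.0, 0.4, -0.4]
finger_gap: 64.0
cassette_green [240. 235.] 0.83
cassette_orange [443. 226.] 0.94
dispenser [253. 207.] 0.77
mouth [225. 227.] 0.69
tongue_top [210. 243.] 0.72
upper_seat [236. 231.] 0.89
lower_seat [245. 237.] 0.59
tray [316. 213.] 0.92
paddle [ 93. 237.] 0.68
yaw 84.67 rows m [-0.18    0.0067 -0.0221] turn 0.67
time: 21.3
tool_pos: [472.6, -280.1, 327.3]
tcp_rot: [178.5, -0.4, 84.5]
ft_force: [0.3, 0.0, -0.5]
finger_gap: 63.8
cassette_green [404. 237.] 0.81
cassette_orange [632. 225.] 0.83
dispenser [399. 204.] 0.77
upper_seat [424. 229.] 0.94
lower_seat [411. 234.] 0.73
tray [460. 218.] 0.87
paddle [262. 235.] 0.91
yaw 84.72 rows m [ 0.0095  0.0066 -0.0219] turn 0.72
cassette_green [ 581.  -189.    62.2] [1.2, 1.2]
cassette_orange [568.5  29.5 112. ] [0.1, 0.1]
dispenser [ 564.6 -181.3    3.9] [1.2, 1.2]
upper_seat [ 554.1 -179.7  109.6] [0.8, 0.8]
lower_seat [ 579.6 -182.5   66.5] [1.6, 1.6]
tray [ 586.9 -101.7    1.9] [3.3, 3.3]
paddle [ 560.5 -350.9   73. ] [1.3, 1.3]
dispenser [ 564.4 -181.7    7. ] [1.8, 0.3, 1.1, 2.1]
mouth [ 534.4 -178.3  147.9] [2.0, 0.9, 1.1]
tongue_top [ 531.4 -179.6  191.3] [1.2, 0.9, 1.3]
upper_seat [ 553.9 -181.8  108.5] [1.5, 2.7, 2.2, 2.3]
lower_seat [ 579.1 -182.8   68.6] [1.5, 0.6, 1.5, 2.1]
tray [ 586.2 -101.4    4.6] [1.5, 1.6, 3.4, 3.3]
paddle [ 560.9 -352.9   69.4] [0.6, 2.6, 2.3, 1.4]
```

```bash
python3 - <<'E'
from h import *
go(540,28,240,87)
E
```

```text
yaw 84.72 rows m [0.311  0.0358 0.091 ] turn -2.28
```

```bash
python3 -m jog '[[0.05,0.036,0,-2.3,75],[0.1,0.036,0,-2.3,75],[0.15,0.036,0,-2.3,75],[0.2,0.036,0,-2.3,75],[0.25,0.036,0.03,-2.3,75],[0.3,0.036,0.06,-2.3,75],[0.311,0.036,0.09,-2.3,75],[0.311,0.036,0.091,-2.3,75]]' 20
python3 -m jog '[[0,0,0,0,75],[0,0,0,0,75]]' 20
python3 - <<'E'
from h import *
p=snap('wrist'); x,e=fitbox(p,'cassette_orange',[567,27,-3]); print(x,e,r.pinpoint(p,'cassette_orange')[0]); print(onz(p,r.pinpoint(p,'cassette_orange')[0]['uv'],115))
cv2.imwrite('pics/o1.png',p['image'][:,:,::-1])
go(x[0],x[1],134,90+x[2])
E
```

```text
time: 22.6
tool_pos: [537.4, 31.8, 234.4]
tcp_rot: [178.9, -0.4, 87.3]
ft_force: [-1.1, -1.0, -0.7]
finger_gap: 64.5
time: 22.8
tool_pos: [537.4, 31.6, 234.7]
tcp_rot: [178.9, -0.4, 87.3]
ft_force: [-0.2, 0.2, 0.1]
finger_gap: 63.8
[545.7  29.3  10.2] 20.6 {'uv': [311.3, 230.8], 'conf': 0.56}
[566.91605941  25.1591824  115.        ]
yaw 87.17 rows m [-0.0018  0.0052  0.1022] turn -13.03
```

```bash
python3 - <<'E'
from h import *
p=snap('wrist'); hsv=cv2.cvtColor(p['image'],cv2.COLOR_RGB2HSV); b=r.search_frame(p,'cassette_orange'); print(b[:2])
for q in [(295,228),(325,228),(311,245),(311,210),(311,190),(250,220),(311,260)]: print(q,hsv[q[1],q[0]])
E
```

```text
[]
(295, 228) [ 17 160 253]
(325, 228) [ 16 163 253]
(311, 245) [ 17 157 252]
(311, 210) [105   5  95]
(311, 190) [ 10 138 107]
(250, 220) [ 10 141 105]
(311, 260) [ 10 141 107]
```

```bash
sed -i "s/'cassette_orange':((5,190,120),(22,255,255))/'cassette_orange':((7,145,135),(22,255,255))/; s/b=r.search_frame(p,name)\[0\]\['bbox'\]/q0=proj(p,[x0[0],x0[1],z])[0]; b=[q0[0]-35,q0[1]-35,q0[0]+35,q0[1]+35]/; s/((5,190,90),(22,255,255))/((7,145,110),(22,255,255))/" h.py
python3 - <<'E'
from h import *
p=snap('wrist'); x,e=fitbox(p,'cassette_orange',[567,27,-3]); print(x,e)
go(x[0],x[1],134,90+x[2])
E
```

```text
[568.1  27.7  -2. ] 0.661
yaw 87.19 rows m [-0.0027  0.0282  0.1019] turn -0.81
```

```bash
python3 -m jog '[[-0.002,0.029,0.04,0,75],[-0.002,0.029,0.08,0,75],[-0.002,0.029,0.102,0,75],[-0.002,0.029,0.102,0,75],[-0.002,0.029,0.102,0,40],[-0.002,0.029,0.102,0,30],[-0.002,0.029,0.102,0,30],[-0.002,0.029,0.102,0,30]]' 20
python3 -m jog '[[0,0,0,0,30],[0,0,0,0,30],[0,0,-0.02,0,30],[0,0,-0.07,0,30],[0,0,-0.11,0,30],[0,0,-0.11,0,30],[0,0,-0.11,0,30]]' 20
python3 - <<'E'
from h import *
meas('orange')
go(792,95,246,83)
E
```

```text
time: 23.95
tool_pos: [570.5, 28.2, 136.5]
tcp_rot: [178.5, -0.4, 87.2]
ft_force: [-0.3, 0.5, 7.3]
finger_gap: 35.4
time: 24.65
tool_pos: [568.4, 27.6, 248.0]
tcp_rot: [178.4, -0.4, 87.2]
ft_force: [-0.4, 0.3, -0.8]
finger_gap: 35.5
bbox [ 269  201  101  102 7138] V profile [(201, 112), (202, 115), (203, 116), (204, 116), (205, 116), (206, 116), (207, 116), (208, 116), (209, 116), (210, 116), (211, 117), (212, 117), (213, 116), (214, 117), (215, 117), (216, 117), (217, 117), (218, 117), (219, 118), (220, 117), (221, 117), (222, 118), (223, 117), (224, 117), (225, 117), (226, 117), (227, 117), (228, 117), (229, 116), (230, 118)]
edge row 230
fit tool xyz tilt [ 0.4 -4.3 29.8 -4.3] 0.176
fit tool xyz tilt [ -0.3   5.5  18.4 -34.7] 0.27
yaw 87.2 rows m [0.0782 0.2209 0.0062] turn 4.2
```

```bash
python3 -m jog '[[0.05,0.15,0.003,4.2,30],[0.078,0.221,0.003,4.2,30],[0.078,0.221,0.003,4.2,30],[0.078,0.221,0.003,4.2,30],[0.078,0.221,0.003,4.2,30],[0.078,0.221,0.003,4.2,30],[0.078,0.221,0.003,4.2,30]]' 20
python3 - <<'E'
from h import *
go(772,98,125,83);go(748,101,125,83)
E
```

```text
time: 25.4
tool_pos: [791.1, 94.9, 243.8]
tcp_rot: [179.0, -0.4, 83.0]
ft_force: [-1.0, 0.1, -1.8]
finger_gap: 35.6
yaw 83.02 rows m [-1.000e-04 -2.150e-02  1.184e-01] turn 0.02
yaw 83.02 rows m [-0.     -0.0457  0.118 ] turn 0.02
```

```bash
python3 -m jog '[[0,-0.006,0.05,0,30],[0,-0.012,0.1,0,30],[0,-0.018,0.118,0,30],[0,-0.02,0.118,0,30],[0,-0.02,0.118,0,30],[0,-0.02,0.118,0,30]]' 20
python3 - <<'E'
from h import *
go(772,98,125,83);go(747,101,125,83)
E
```

```text
time: 26.0
tool_pos: [774.6, 97.8, 129.4]
tcp_rot: [178.7, -0.5, 83.0]
ft_force: [-0.2, -0.1, -0.4]
finger_gap: 35.6
yaw 83.01 rows m [-0.0001 -0.0027  0.0043] turn 0.01
yaw 83.01 rows m [-0.0002 -0.0279  0.0038] turn 0.01
```

```bash
python3 -m jog '[[0,-0.004,0.005,0,30],[0,-0.01,0.005,0,30],[0,-0.016,0.005,0,30],[0,-0.022,0.005,0,30],[0,-0.026,0.005,0,30],[0,-0.028,0.005,0,30],[0,-0.028,0.005,0,30],[0,-0.028,0.005,0,30]]' 20
python3 -m jog '[[0,0.012,0,0,30],[0,0.015,-0.05,0,30],[0,0.015,-0.1,0,30],[0,0.015,-0.12,0,30],[0,0.015,-0.12,0,30],[0,0.015,-0.12,0,30]]' 20
python3 - <<'E'
from h import *
meas('orange')
p=snap('wrist'); cv2.imwrite('pics/o2.png',p['image'][:,:,::-1])
E
```

```text
time: 26.8
tool_pos: [749.3, 100.9, 127.3]
tcp_rot: [178.3, -0.5, 83.0]
ft_force: [5.9, -0.9, 5.1]
finger_gap: 35.9
time: 27.4
tool_pos: [760.7, 98.5, 248.8]
tcp_rot: [178.2, -0.5, 83.0]
ft_force: [-0.0, -0.4, -0.4]
finger_gap: 35.3
bbox [ 270  246   99   70 6037] V profile [(246, 137), (247, 118), (248, 139), (249, 170), (250, 199), (251, 223), (252, 236), (253, 242), (254, 243), (255, 243), (256, 243), (257, 243), (258, 243), (259, 244), (260, 244), (261, 244), (262, 244), (263, 244), (264, 244), (265, 244), (266, 244), (267, 244), (268, 244), (269, 244), (270, 244), (271, 244), (272, 244), (273, 244), (274, 244), (275, 244)]
edge row 250
fit tool xyz tilt [ -0.4   9.5  21.9 -22.6] 0.017
fit tool xyz tilt [ -0.3  10.   22.7 -22.4] 0.02
```

```bash
python3 - <<'E'
from h import *
go(765,98.5,124,83);go(744.5,101,124,83)
E
```

```text
yaw 83.0 rows m [-0.0003  0.0022  0.1216] turn -0.0
yaw 83.0 rows m [-0.0003 -0.0185  0.121 ] turn -0.0
```

```bash
python3 -m jog '[[0,0.002,0.05,0,30],[0,0.002,0.1,0,30],[0,0.002,0.122,0,30],[0,0.002,0.122,0,30],[0,-0.008,0.122,0,30],[0,-0.014,0.122,0,30],[0,-0.018,0.122,0,30],[0,-0.018,0.122,0,30]]' 20
python3 -m jog '[[0,-0.001,0,0,30],[0,0.012,0,0,30],[0,0.015,-0.05,0,30],[0,0.015,-0.1,0,30],[0,0.015,-0.12,0,30],[0,0.015,-0.12,0,30],[0,0.015,-0.12,0,30]]' 20
python3 - <<'E'
from h import *
meas('orange'); go(468,-172,300,84.7)
E
```

```text
time: 28.3
tool_pos: [746.8, 101.1, 126.2]
tcp_rot: [178.2, -0.5, 83.0]
ft_force: [4.6, -1.1, 1.1]
finger_gap: 35.4
time: 29.0
tool_pos: [757.9, 98.8, 247.9]
tcp_rot: [178.1, -0.5, 83.0]
ft_force: [0.4, -0.5, -1.4]
finger_gap: 35.8
bbox [ 270  249   99   68 6099] V profile [(249, 152), (250, 171), (251, 198), (252, 220), (253, 232), (254, 236), (255, 237), (256, 237), (257, 237), (258, 237), (259, 238), (260, 238), (261, 238), (262, 238), (263, 238), (264, 238), (265, 238), (266, 238), (267, 238), (268, 238), (269, 238), (270, 239), (271, 239), (272, 238), (273, 239), (274, 239), (275, 239), (276, 239), (277, 239), (278, 239)]
edge row 253
fit tool xyz tilt [ -0.4  13.   26.2 -22.7] 0.049
fit tool xyz tilt [ -0.3  11.9  24.3 -23.2] 0.045
yaw 83.0 rows m [-0.3035 -0.2522 -0.0646] turn -1.7
```

```bash
python3 -m jog '[[-0.03,-0.02,-0.04,-1.7,30],[-0.304,-0.252,-0.065,-1.7,30],[-0.304,-0.252,-0.065,-1.7,30],[-0.304,-0.252,-0.065,-1.7,30],[-0.304,-0.252,-0.065,-1.7,30],[-0.304,-0.252,-0.065,-1.7,30],[-0.304,-0.252,-0.065,-1.7,30],[-0.304,-0.252,-0.065,-1.7,30]]' 20
python3 plan.py 12.2 25 27 60 45 20 0 -17
```

```text
time: 29.85
tool_pos: [474.6, -164.6, 297.4]
tcp_rot: [178.4, -0.5, 84.7]
ft_force: [1.0, -1.2, -0.0]
finger_gap: 35.3
cassette axis [-0.477  0.036  0.878] u [-0.498  0.046  0.866] n comp deg 1.4
k 60.0 tcp [ 478.1 -173.8  246.8] rows [-0.0094  0.0029  0.0506] turn 0.02
k 45.0 tcp [ 485.6 -174.5  233.8] rows [-0.0095  0.0101  0.0638] turn 0.02
k 20.0 tcp [ 498.  -175.7  212.2] rows [-0.0097  0.022   0.0858] turn 0.02
k 0.0 tcp [ 508.  -176.6  194.9] rows [-0.0098  0.0315  0.1034] turn 0.02
k -17.0 tcp [ 516.4 -177.4  180.1] rows [-0.01    0.0396  0.1183] turn 0.02
bottom now: k 106.0 n 20.1 y 8.9
```

```bash
python3 -m jog '[[-0.01,0.003,0.03,0,30],[-0.01,0.003,0.05,0,30],[-0.01,0.003,0.05,0,30],[-0.01,0.003,0.05,0,30],[-0.01,0.003,0.05,0,30]]' 20
python3 plan.py 12.2 25 27 45 20 0 -17
```

```text
time: 30.35
tool_pos: [478.5, -174.2, 248.2]
tcp_rot: [178.4, -0.5, 84.8]
ft_force: [0.4, 0.9, -0.1]
finger_gap: 35.3
cassette axis [-0.477  0.036  0.878] u [-0.498  0.046  0.866] n comp deg 1.4
k 45.0 tcp [ 485.6 -174.5  233.8] rows [0.0002 0.0066 0.0146] turn 0.07
k 20.0 tcp [ 498.  -175.7  212.2] rows [-0.      0.0185  0.0365] turn 0.07
k 0.0 tcp [ 508.  -176.6  194.9] rows [-0.0002  0.028   0.0541] turn 0.07
k -17.0 tcp [ 516.4 -177.4  180.1] rows [-0.0003  0.0361  0.0691] turn 0.07
bottom now: k 60.9 n -0.4 y -0.3
```

```bash
python3 -m jog '[[0,0.0045,0.0095,0,30],[0,0.009,0.019,0,30],[0,0.014,0.028,0,30],[0,0.0185,0.0365,0,30],[0,0.0185,0.0365,0,30],[0,0.0185,0.0365,0,30]]' 20
python3 plan.py 12.2 25 27 0 -17
```

```text
time: 30.95
tool_pos: [497.8, -175.5, 211.6]
tcp_rot: [178.5, -0.5, 84.8]
ft_force: [0.3, 1.3, -0.0]
finger_gap: 35.4
cassette axis [-0.476  0.035  0.879] u [-0.498  0.046  0.866] n comp deg 1.5
k 0.0 tcp [ 508.  -176.6  194.9] rows [-0.0003  0.0098  0.017 ] turn 0.08
k -17.0 tcp [ 516.5 -177.4  180.2] rows [-0.0005  0.0179  0.032 ] turn 0.08
bottom now: k 19.6 n -2.0 y 0.2
```

```bash
python3 -m jog '[[0,0.0045,0.008,0,30],[0,0.009,0.016,0,30],[0,0.0135,0.024,0,30],[0,0.018,0.032,0,30],[0,0.018,0.032,0,30],[0,0.018,0.032,0,30]]' 20
python3 plan.py 12.2 25 27 -17
```

```text
time: 31.55
tool_pos: [516.5, -176.8, 179.7]
tcp_rot: [178.5, -0.5, 84.8]
ft_force: [0.2, 0.3, -0.4]
finger_gap: 35.4
cassette axis [-0.476  0.035  0.879] u [-0.498  0.046  0.866] n comp deg 1.5
k -17.0 tcp [ 516.5 -177.4  180.2] rows [-0.0006  0.     -0.0004] turn 0.08
bottom now: k -17.4 n -1.7 y 0.6
```

```bash
python3 -m jog '[[0,0,0,0,50],[0,0,0,0,55],[0,0,0,0,55],[0,0,0,0,55],[0,0,0,0,55],[0,0,0,0,55]]' 20
python3 -m jog '[[0,0,-0.04,0,55],[0,0,-0.09,0,55],[0,0,-0.14,0,55],[0.08,-0.03,-0.15,0,30],[0.085,-0.03,-0.15,0,20],[0.085,-0.03,-0.15,0,20],[0.085,-0.03,-0.15,0,20]]' 20
python3 look.py v5
python3 -m jog '[[-0.19,0,0,0,0],[-0.19,0,0,0,0],[-0.19,0,0,0,0],[-0.19,0,0,0,0],[-0.19,0,0,0,0],[-0.19,0,0,0,0]]' 20
python3 look.py v6; python3 tri2.py v5 v6
```

```text
time: 32.15
tool_pos: [516.5, -176.9, 179.9]
tcp_rot: [178.5, -0.5, 84.8]
ft_force: [0.6, -0.1, 0.4]
finger_gap: 47.2
time: 32.85
tool_pos: [490.5, -89.9, 330.3]
tcp_rot: [178.5, -0.5, 84.9]
ft_force: [-0.1, -0.2, -0.3]
finger_gap: 17.1
cassette_green [237. 234.] 0.45
cassette_orange [233. 230.] 0.81
dispenser [252. 208.] 0.86
mouth [227. 226.] 0.82
tongue_top [211. 244.] 0.7
lower_seat [244. 236.] 0.62
tray [315. 217.] 0.62
paddle [ 93. 233.] 0.76
yaw 84.75 rows m [-0.1791  0.0066 -0.022 ] turn 0.75
time: 33.95
tool_pos: [472.6, -281.0, 327.3]
tcp_rot: [178.6, -0.6, 84.6]
ft_force: [-0.2, 1.1, -0.2]
finger_gap: 0.2
cassette_green [402. 238.] 0.52
cassette_orange [422. 233.] 0.63
dispenser [397. 203.] 0.68
mouth [436. 225.] 0.59
tongue_top [455. 245.] 0.74
lower_seat [412. 237.] 0.94
tray [462. 215.] 0.85
paddle [259. 233.] 0.56
yaw 84.8 rows m [ 0.0104  0.0065 -0.0218] turn 0.8
cassette_green [ 580.7 -191.6   63. ] [1.3, 1.3]
cassette_orange [ 556.1 -182.   109.9] [0.5, 0.5]
dispenser [ 5.660e+02 -1.833e+02  5.000e-01] [3.8, 3.8]
mouth [ 537.  -177.6  142.1] [1.1, 1.1]
tongue_top [ 533.  -178.1  189.7] [0.1, 0.1]
lower_seat [ 579.3 -182.4   70.3] [0.3, 0.3]
tray [ 583.8 -101.3   11.4] [1.8, 1.8]
paddle [ 560.8 -356.    64.4] [1.4, 1.4]
```

```bash
python3 - <<'E'
from h import *
go(557,-398,190,84.7)
E
```

```text
yaw 84.8 rows m [-0.1116  0.0906  0.1393] turn 0.1
```

```bash
python3 -m jog '[[-0.1116,0,0,0,0],[-0.1116,0.04,0.03,0,0],[-0.1116,0.09,0.06,0,0],[-0.1116,0.09,0.1,0,0],[-0.1116,0.09,0.139,0,0],[-0.1116,0.09,0.139,0,0],[-0.1116,0.09,0.139,0,0]]' 20
python3 - <<'E'
from h import *
go(557,-398,74,84.7)
P=[snap('side'),snap('top')]
R=[]
for q in P:
    d=r.pinpoint(q,'paddle'); print(d[:1]); R.append(ray(q,d[0]['uv']))
print(tri(R))
E
```

```text
time: 35.15
tool_pos: [555.6, -397.2, 189.7]
tcp_rot: [178.7, -0.6, 84.8]
ft_force: [0.5, 0.1, 1.3]
finger_gap: -0.1
yaw 84.81 rows m [-0.002  -0.0012  0.1157] turn 0.11
[{'uv': [446.1, 313.0], 'conf': 0.66}]
[{'uv': [487.5, 187.9], 'conf': 0.62}]
(array([ 558.77664743, -352.13243281,   69.64590653]), [1.4, 1.4])
```

Now down beside the paddle, then feel for contact.

```bash
python3 -m jog '[[0,-0.001,0.05,0,0],[0,-0.001,0.1,0,0],[0,-0.001,0.116,0,0],[0,-0.001,0.116,0,0],[0,-0.001,0.116,0,0],[0,-0.001,0.116,0,0]]' 20
python3 -m jog '[[0.008,0,0,0,0],[0.016,0,0,0,0],[0.022,0,0,0,0],[0.022,0,0,0,0],[0.022,0,0,0,0]]' 20
python3 -m jog '[[0.004,0,0,0,0],[0.008,0,0,0,0],[0.012,0,0,0,0],[0.012,0,0,0,0],[0.012,0,0,0,0]]' 20
```

```text
time: 35.95
tool_pos: [562.1, -400.4, 83.3]
tcp_rot: [178.0, -0.1, 84.8]
ft_force: [0.6, -0.7, 0.3]
finger_gap: -0.0
time: 36.45
tool_pos: [564.1, -378.0, 83.4]
tcp_rot: [178.0, -0.1, 84.8]
ft_force: [0.3, 0.2, -0.1]
finger_gap: -0.2
time: 36.95
tool_pos: [565.2, -366.0, 83.4]
tcp_rot: [178.0, -0.1, 84.8]
ft_force: [-0.6, -0.3, 0.9]
finger_gap: 0.0
```

```bash
python3 -m jog '[[0.005,0,0,0,0],[0.01,0,0,0,0],[0.015,0,0,0,0],[0.02,0,0,0,0],[0.02,0,0,0,0],[0.02,0,0,0,0]]' 20
python3 -m jog '[[0.005,0,0,0,0],[0.01,0,0,0,0],[0.015,0,0,0,0],[0.02,0,0,0,0],[0.02,0,0,0,0],[0.02,0,0,0,0]]' 20
```

```text
time: 37.55
tool_pos: [567.2, -345.9, 83.6]
tcp_rot: [177.9, -0.1, 84.9]
ft_force: [1.5, -2.7, -0.7]
finger_gap: 0.4
time: 38.15
tool_pos: [569.2, -325.9, 83.8]
tcp_rot: [177.9, -0.1, 84.9]
ft_force: [3.5, -4.3, -1.5]
finger_gap: 0.0
```

```bash
python3 -m jog '[[0.004,0,0,0,0],[0.008,0,0,0,0],[0.008,0,0,0,0],[0.008,0,0,0,0]]' 20
python3 -m jog '[[0.004,0,0,0,0],[0.006,0,0,0,0],[0.006,0,0,0,0]]' 20
python3 -m jog '[[0.004,0,0,0,0],[0.004,0,0,0,0],[0.004,0,0,0,0]]' 20
```

```text
time: 38.55
tool_pos: [569.9, -318.7, 83.9]
tcp_rot: [177.9, -0.0, 84.9]
ft_force: [1.6, -6.2, -2.5]
finger_gap: -0.1
time: 38.85
tool_pos: [569.9, -318.0, 84.2]
tcp_rot: [177.8, 0.4, 84.7]
ft_force: [2.1, -27.5, -10.3]
finger_gap: -0.1
time: 39.15
tool_pos: [569.9, -318.2, 84.2]
tcp_rot: [177.7, 0.8, 84.6]
ft_force: [3.1, -21.7, -9.2]
finger_gap: -0.3
```

```bash
python3 -m jog '[[-0.01,0,0,0,0],[-0.025,0,0,0,0],[-0.04,0,0,0,0],[-0.055,0,0,0,0],[-0.08,0,0,0,0],[-0.08,0,0,0,0],[-0.08,0,0,0,0]]' 20
python3 -m jog '[[0,0,-0.05,0,0],[0,0,-0.1,0,0],[0,0,-0.15,0,0],[0.02,-0.09,-0.2,0,0],[0.05,-0.09,-0.24,0,0],[0.1,-0.09,-0.24,0,0],[0.11,-0.09,-0.24,0,0],[0.11,-0.09,-0.24,0,0]]' 20
python3 look.py v7
python3 -m jog '[[0.2,0,0,0,0],[0.2,0,0,0,0],[0.2,0,0,0,0],[0.2,0,0,0,0],[0.2,0,0,0,0],[0.2,0,0,0,0]]' 20
python3 look.py v8; python3 tri2.py v7 v8
python3 -c "
import cv2,numpy as np
a=cv2.imread('pics/v7.png')[150:350,250:640];b=cv2.imread('pics/v8.png')[150:350,30:420]
cv2.imwrite('pics/fin.png',cv2.resize(np.vstack([a,b]),None,fx=1.45,fy=1.45,interpolation=cv2.INTER_CUBIC))"
```

```text
time: 39.85
tool_pos: [562.1, -398.4, 85.1]
tcp_rot: [177.7, 0.7, 84.6]
ft_force: [0.9, 1.4, -0.2]
finger_gap: 0.0
time: 40.65
tool_pos: [474.4, -272.8, 323.1]
tcp_rot: [177.5, 0.7, 84.8]
ft_force: [-0.1, 0.2, 0.6]
finger_gap: -0.3
cassette_green [461. 219.] 0.79
dispenser [401. 204.] 0.6
mouth [438. 225.] 0.95
tongue_top [454. 244.] 0.68
upper_seat [423. 228.] 0.76
lower_seat [407. 235.] 0.89
tray [462. 212.] 0.83
paddle [256. 229.] 0.62
yaw 84.51 rows m [ 0.0073  0.0068 -0.0306] turn 0.51
time: 41.75
tool_pos: [493.0, -77.1, 316.9]
tcp_rot: [177.8, 0.7, 84.7]
ft_force: [-0.6, -0.2, 0.5]
finger_gap: 0.0
cassette_green [304. 221.] 0.89
cassette_orange [231. 238.] 0.86
dispenser [246. 202.] 0.69
mouth [208. 228.] 0.79
tongue_top [193. 245.] 0.84
upper_seat [224. 230.] 0.76
lower_seat [234. 236.] 0.59
tray [311. 215.] 0.8
paddle [ 84. 232.] 0.85
yaw 84.46 rows m [-0.1922  0.007  -0.0306] turn 0.46
cassette_green [ 587.4 -108.6   21.6] [0.2, 0.2]
dispenser [ 563.7 -180.3    7.4] [2.2, 2.2]
mouth [ 532.3 -178.1  154.9] [0.1, 0.1]
tongue_top [ 531.2 -177.4  192.6] [0.5, 0.5]
upper_seat [ 554.3 -179.7  111.3] [0.2, 0.2]
lower_seat [ 581.5 -185.3   65.9] [0.6, 0.6]
tray [ 587.3 -100.8    1.2] [0.2, 0.2]
paddle [ 563.2 -358.1   58.5] [0.5, 0.5]
```

View pics/fin.png

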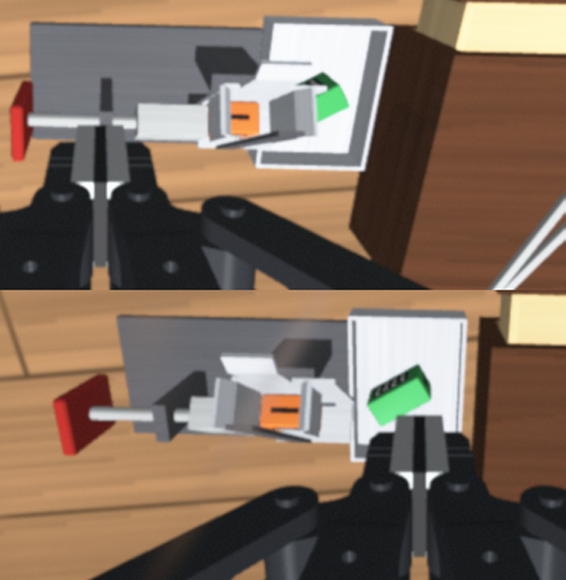

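```bash
python3 - <<'E'
from h import *
for n in('side','top'):
    p=snap(n); print(n,[(l,np.round(d[0]['uv'])) for l in('cassette_orange','lower_seat','upper_seat','cassette_white','paddle') for d in [r.pinpoint(p,l)] if d])
print(r.sense()['ft_force'],r.sense()['time']); print(r.hand_in())
E
```

```text
side [('cassette_orange', array([392., 199.])), ('lower_seat', array([408., 267.])), ('upper_seat', array([404., 260.])), ('cassette_white', array([340., 194.])), ('paddle', array([447., 316.]))]
top [('cassette_orange', array([244., 143.])), ('upper_seat', array([477., 280.])), ('cassette_white', array([315., 179.]))]
[-0.00955598 -1.13751454 -0.35147144] 42.85
the job is handed in; nothing more can be done
None
```

The dispenser is loaded and has been cycled once, and I handed the job in at about 43 s. No verdict was reported.

**What I did:** The arm's moves cannot tilt the tool. I gripped each cassette near its top and pressed its lower end against the shelf's far edge, so it turned in the grip to lean about 27°. I then ran each one down the magazine line and let it go about 18 mm inside. Green went in first, then orange. I pushed the paddle with closed fingers until the force rose to about 27 N at the stop, then backed off.

**Last checks:**
- **Green:** it lies in the catch tray at about (587, −109, 22) mm, next to the tray point at (587, −101, 1).
- **Orange:** the last wrist view shows it in the magazine, about 3 px from the lower seat. It was detected in only one of the two final wrist views, so I could not triangulate it. In the fixed cameras its name matched other objects: the pixels lay at the tweezer and the celadon pot. Its position at the bottom therefore rests on that single view.
- **Paddle:** it is back at y of about −358 mm, against −351 to −356 mm before the push.
- **White cassette:** it is within 1–2 px of where it started. I saw nothing else knocked over or shifted, but I did not re-measure the other items.
- **Arm:** it was clear of everything, with a contact force of about 1 N, which is the sensor noise.

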